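# Clamp the rail and show the test tenon to the inspection camera

## Robot

A 7-joint arm with a two-finger parallel gripper is mounted at the origin on the work surface. World frame = base frame: x ahead of the robot, y to its left, z up, the work surface at z = 0. Lengths are in mm, angles in degrees, forces in N, time in s.
With the tool pointing down it reaches from about 425 to 875 mm from the base axis. Payload 8.4 kg.
Tool frame: the origin (TCP) lies at the very end of the fingers, on their centre line; the grasp point (between the pads) lies 19 mm behind it; z points along the fingers, y is the direction in which the jaws open and shut (so a half turn about z gives the same grasp; the last joint's range is limited). The gripper opens to 85 mm and grips with 20 to 120 N. Pads are 22 mm wide; open, the fingers measure 114 mm over their backs; the gripper's body (76 mm by 85 mm) begins 54 mm behind the grasp point. The pads swing forward as they close: fully open they stand 13 mm farther back than shut.
Start: joints at [-75.527, 19.091, 2.286, 83.961, -0.768, 76.965, -3.352], TCP at [223.982, 610.161, 231.308] pointing down, gripper open.
Joint ranges: [-147.57, 147.57], [-21.85, 119.76], [-74.77, 79.35], [14.55, 137.4], [-85.83, 265.84], [4.83, 119.75], [-152.11, 152.11]. Speed limits (degrees/s): [127.2, 127.2, 159.86, 159.86, 180, 180, 180].

## Interface

Orientations are given as [roll, pitch, yaw] about the fixed x, y, z axes, in that order (R = Rz(yaw) Ry(pitch) Rx(roll)).
In Python, from station import env, vision gives the robot as it stands.
- The arm moves only by the tool jog_arm, never from a script. Its argument "steps" is a list of rows, each a list of 7 numbers: the finger opening in mm, from 0 to 85.4, then the shift along the tool's x, y, z in mm, then the turn, a rotation vector about the tool's x, y, z in degrees. A call has 1 to 12 rows; each row is the pose to reach, as a shift and turn from the pose measured when the call began, along the tool's axes at that moment; what a row does not reach only later rows make up. A row lasts 1/10 s, in which the tool goes at most 50 mm and 8.59 degrees, less where a joint would pass 70% of its speed; a pose out of reach is approached as far as the arm can. A call with a gripper value outside its range is refused whole. The fingers move at their own pace and stop on an object; "grip_force" is the grip in N (left out, the last holds). Time passes only in rows, so rows that repeat a pose let the fingers close. It gives the time, the measured TCP pose, the force and the opening at its end, in the units of the state.
- env.observe(): the state, without advancing time (a new reading comes with each control period).
- vision.snapshot(name): name is "scene" or "top" or "wrist"; returns the picture (400x640x3 uint8, blue, green, red); there is no depth.
- vision.get_calibration(name): a dict with "fx", "fy", "cx", "cy" (pixels), "D" ([k1, k2, p1, p2, k3] as OpenCV has them; the pictures are not rectified), "R" (3x3) and "t" (3): a world point X has camera coordinates R X + t. Camera axes: x right, y down, z forward; pixel columns grow to the right and rows downward; lengths in mm; the calibration is good to about 2 mm. A picture is of the moment at which its call begins: read the wrist's pose just before it. get_calibration takes no time and is no camera call; for the wrist camera it gives the pose at the moment of the call.
- env.finish_job(): hands the job in, once; it reports no verdict.
The state is a dict: "time": time; "q": joint angles; "qd": joint speeds; "effort": joint torques, N m; "tool_pos": TCP position; "orientation": TCP orientation; "contact_force": force on the tool from outside, world axes, zero at the start; "moment": the same for the moment, N m; "grip_width": finger opening in mm.
Only numpy, scipy, OpenCV 4.12 (cv2) and the standard library are available. Lean on these libraries where they do the work, as an engineer would, in place of code of your own. Each camera call takes 0.05 s, during which the arm holds its last target. There are 200 camera calls.

## Task

Swing the clamp arm on the jig fully down onto the mortised rail, then pull the flat test piece (not the round spindle) out of the rail and show its tenon to the inspection camera. Hold the piece still in the air, upright with the tenon hanging down, the tenon at lens height straight in front of the lens and right over the dark disc in the camera's base plate (130 mm from the lens), one of its broad faces square to the lens; finish while still holding it there. Leave the clamp down, the rail and spindle in place and the other things on the bench where they are, and do not touch the camera.

Things in the scene. Friction and masses are not known exactly. Their poses are not given: they have to be found in the camera images.
- jig: Jig on a grey board fixed to the bench: board 110 x 380 x 12 mm, long along its y. Origin: on the bench under the rail's middle; z up. A plywood fence (top 40 mm above the bench) along the rail's +x side, a like stop at the +y end. Clamp bracket at y = -165 mm, 44 mm wide along x, 87 mm high; the clamp's hinge axis runs along x through (0, -165, 80) mm.
- clamp (a joint): Clamp arm angle (rad): 0 = level, fully down on its stop, pad on the rail; grows as it swings up (starts 0.45 to 0.9). Steel arm 26 mm wide, 12 thick, from the hinge 120 mm towards the jig's +y; last 45 mm in a black rubber sleeve 16 thick. Stiff (0.3 N m), stays where left; a push of 5 to 10 N straight down 60 mm horizontally from the hinge shuts it.
- clamp_tip (a point): Point on the upper face of the clamp arm's rubber sleeve, at its free end, 120 mm from the hinge axis; moves with the arm. With the clamp down it is 88 mm above the bench.
- rail: The work: brown wood rail 60 (x) x 260 (y) x 44 (z) mm, 0.5 kg, loose in the jig, axes as the jig's. Origin: centre of its underside, 12 mm above the bench; top 56 mm above the bench. Two mortises in its top, 12 (x) x 24 (y) mm, 30 deep, at y = +10 and +80 mm, hold the test piece and the spindle, either one in either.
- test_piece: Flat test piece of brown wood in one mortise: block 20 (x) x 36 (y) x 90 (z) mm, below it a tenon 10 x 22 x 24 mm; 60 g. Origin: centre of the tenon's lower end; z up; x square to the broad (36 x 90) faces, parallel to the rail's x. Shoulder (z = 24 mm) rests on the rail; top (z = 114) is 146 mm above the bench. Tenon loose, 1 mm play each side.
- tenon (a point): Middle of the test piece's tenon: on its axis, 12 mm above its lower end (12 mm below the shoulder).
- spindle: Turned round spindle of the same brown wood in the other mortise: greatest diameter 28 mm, 88 mm tall above the rail, with the same tenon. Origin: centre of the tenon's lower end. To be left in place.
- camera: Inspection camera on a fixed aluminium stand. Origin: on the bench under the lens front; looks level along its own -x, lens axis 200 mm above the bench. Base plate 120 wide, 12 thick, x = -180 to +100 mm, with a dark 48 mm disc at x = -130. Lens diameter 38, housing 48 mm square, post 30 mm square at x = 75, 237 mm high.
- focus (a point): The camera's focus: empty point in the air on the lens axis, 130 mm in front of the lens, 200 mm above the bench, right over the dark disc. Its axes are the camera's: x along the lens axis. The middle of the tenon belongs here.
- glue: White glue bottle, 150 mm tall; bystander.
- pencil: Pencil, 160 mm, lying; bystander.
- tape: Grey tape measure, 70 x 35 x 60 mm; bystander.
- offcut: Wooden offcut 40 x 90 x 20 mm, lying; bystander.
- screwdriver: Screwdriver with a wooden handle, lying; bystander.
- hammer: Hammer, lying; bystander.
- jar: Glass jar with a steel cap, 80 mm tall; bystander.
There are look-alikes about, which are no part of the job. Leave any green look-alike of the test_piece alone.

How it is judged:
By the outcome, as a careful person would: the job done as asked, in the order asked, and still so for the second after the job is handed in, while the arm keeps its last pose, push and grip.
It also fails if it takes over 38 s, if anything falls off the work surface, if the arm or the gripper's body presses on something with over 40 N, if the wrist force passes 120 N, or if a joint passes its speed limit or range.

## Working session

There is one attempt and no reset: what is moved stays moved. The work goes in short steps, Python scripts to look and compute and a tool call to move; the robot and the scene stay as the last step left them, time stands still between calls to the robot, and variables do not carry over. Pictures are saved under pics/ and viewed, about 8 in all and at most 12, crops included, and the job is handed in when it is done.

Besides the shell and the picture viewer there is one more tool, called as name(argument=value, ...), one argument or row to a line, values as JSON. jog_arm: Moves the arm, as the interface text tells. Its arguments: {"type":"object","properties":{"steps":{"type":"array"},"grip_force":{"type":"number"}},"required":["steps"]}

```bash
mkdir -p pics; ls
python3 - <<'E'
from station import env, vision
import cv2
print(env.observe())
for n in("scene","top"):
    c=vision.get_calibration(n); print(n,c)
    cv2.imwrite(f"pics/{n}0.png",vision.snapshot(n))
E
```

```text
pics
{'time': 0.0, 'q': array([-75.52604542,  19.13141424,   2.28445086,  84.01169302,
        -0.76604676,  76.96477024,  -3.349751  ]), 'qd': array([-0.05648976, -0.08592212, -0.0196161 , -0.10318748, -0.0950387 ,
       -0.07120656,  0.01113834]), 'effort': array([-3.68638721e-04, -6.58552694e+01,  1.36522885e+00, -4.05572033e+01,
        1.67830550e-02,  1.25206861e-02,  4.18532238e-06]), 'tool_pos': array([223.87165053, 609.74478048, 230.41970338]), 'orientation': array([-1.79907668e+02,  7.90272829e-03,  1.59843898e+02]), 'contact_force': array([1.17558374, 0.00128121, 0.34179778]), 'moment': array([9.59157133e-05, 4.16829117e-02, 2.04615502e-02]), 'grip_width': 85.33961159822438}
scene {'fx': 378.70784972572426, 'fy': 378.70784972572426, 'cx': 319.96199261451267, 'cy': 196.39998583501253, 'D': array([-0.03626973,  0.        ,  0.        ,  0.        ,  0.        ]), 'R': array([[-0.23131261,  0.97284639,  0.00802428],
       [ 0.65355557,  0.16149434, -0.73944891],
       [-0.72066608, -0.16579954, -0.67316485]]), 't': array([  61.89964897, -254.07136026, 1844.56970923])}
top {'fx': 372.05847278409055, 'fy': 372.05847278409055, 'cx': 318.77252008486016, 'cy': 196.3737260324991, 'D': array([-0.02984013,  0.        ,  0.        ,  0.        ,  0.        ]), 'R': array([[-0.02867648, -0.99916618, -0.02906203],
       [-0.98835555,  0.0326887 , -0.14860939],
       [ 0.14943548,  0.02446202, -0.98846884]]), 't': array([ 105.90140429,  571.71277986, 1144.80112739])}
```

View pics/top0.png

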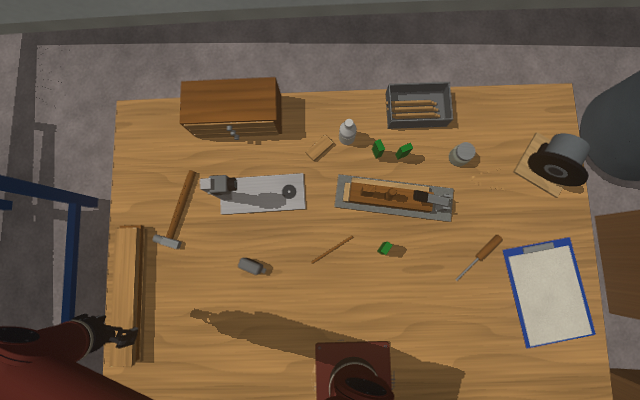

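View pics/scene0.png

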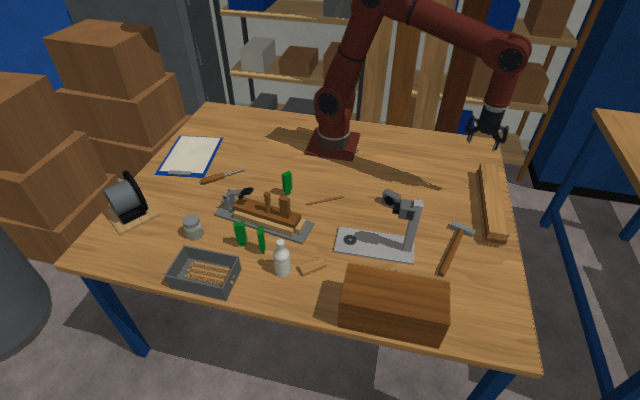

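The top view shows the jig at (337–453, 176–220) with the clamp on the right, and the camera base at (220–306, 174–213) with the disc at (289,191). The scene view shows the flat piece at about (284,206) and the spindle at about (267,202). I'll write helpers and look at enlarged crops.

```bash
cat > h.py <<'E'
import numpy as np, cv2
from station import env, vision
def K(c): return np.array([[c['fx'],0,c['cx']],[0,c['fy'],c['cy']],[0,0,1.]])
def ray(c,px):
    u=cv2.undistortPoints(np.array(px,float).reshape(-1,1,2),K(c),c['D']).reshape(-1,2)
    R,t=np.array(c['R']),np.array(c['t']); d=np.c_[u,np.ones(len(u))]@R
    return -R.T@t, d/np.linalg.norm(d,axis=1,keepdims=True)
def onplane(c,px,z):
    o,d=ray(c,px); return o+d*((z-o[2])/d[:,2])[:,None]
def cross(c1,p1,c2,p2):
    o1,d1=ray(c1,p1);o2,d2=ray(c2,p2);out=[]
    for a,b in zip(d1,d2):
        s=np.linalg.lstsq(np.c_[a,-b],o2-o1,rcond=None)[0]
        A,B=o1+s[0]*a,o2+s[1]*b; out.append(np.r_[(A+B)/2,np.linalg.norm(A-B)])
    return np.array(out)
def proj(c,X):
    return cv2.projectPoints(np.array(X,float).reshape(-1,1,3),cv2.Rodrigues(np.array(c['R']))[0],np.array(c['t'],float),K(c),c['D'])[0].reshape(-1,2)
E
python3 - <<'E'
from h import *
t=cv2.imread("pics/top0.png");s=cv2.imread("pics/scene0.png")
a=cv2.resize(t[165:225,195:465],None,fx=2.96,fy=2.96,interpolation=cv2.INTER_CUBIC)
b=cv2.resize(s[170:275,205:430],None,fx=3.55,fy=3.55,interpolation=cv2.INTER_CUBIC)
a=cv2.copyMakeBorder(a,0,0,0,800-a.shape[1],0);b=cv2.copyMakeBorder(b,0,0,0,max(0,800-b.shape[1]),0)[:, :800]
v=np.vstack([a,b]);print(v.shape);cv2.imwrite("pics/crop1.png",v)
# board & base plate contours in top
hsv=cv2.cvtColor(t,cv2.COLOR_BGR2HSV)
c=vision.get_calibration("top")
p=onplane(c,[[337,175],[455,187],[452,221],[335,207]],12);print(p)
p=onplane(c,[[289,191],[305,174],[306,208],[221,213],[219,178]],12);print(p)
E
```

```text
(551, 800, 3)
[[ 649.06481468   26.66426829   12.        ]
 [ 595.86073038 -357.85817996   12.        ]
 [ 484.94088814 -339.01809481   12.        ]
 [ 542.75706611   37.02423604   12.        ]]
[[600.75762095 186.7084866   12.        ]
 [656.13393304 132.54201654  12.        ]
 [542.51896107 131.89474478  12.        ]
 [534.87849673 412.62411388  12.        ]
 [652.69120343 420.65759013  12.        ]]
```

View pics/crop1.png

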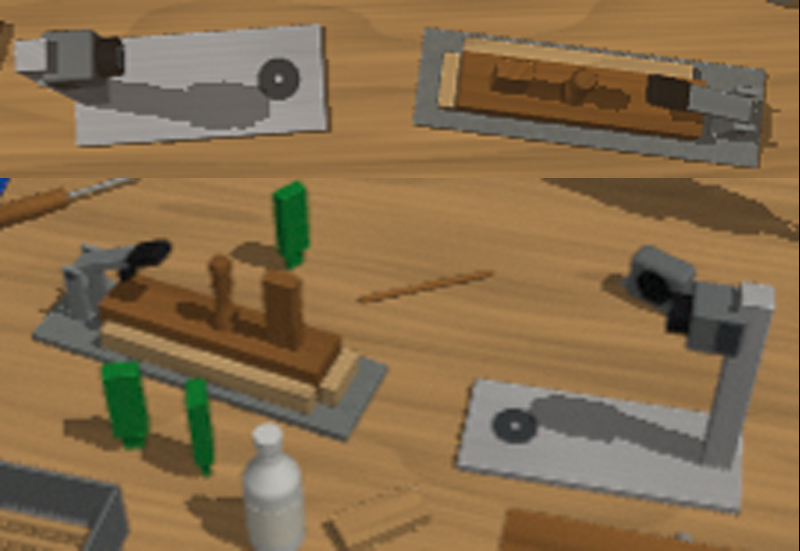

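The crops show the flat piece in the +y mortise (y=+80), the spindle at y=+10, and the clamp raised with its tip at top px (414,195). The measured board comes out at about 110 x 385, which matches its given size. The base plate disc is at about (601,187). Next I'll triangulate the tip and the piece and work out the moves.

```bash
cat >> h.py <<'E'
from scipy.spatial.transform import Rotation as Ro
def move(pos,yaw):
    s=env.observe(); R=Ro.from_euler('xyz',s['orientation'],degrees=True); T=Ro.from_euler('xyz',[180,0,yaw],degrees=True)
    print('t',s['time'],'tcp',s['tool_pos'].round(1),s['orientation'].round(1),'F',s['contact_force'].round(1),'w',round(s['grip_width'],1))
    print(' shift',R.inv().apply(np.array(pos)-s['tool_pos']).round(1),'turn',(R.inv()*T).as_rotvec(degrees=True).round(2))
E
python3 - <<'E'
from h import *
ct,cs=vision.get_calibration("top"),vision.get_calibration("scene")
T=lambda x,y:[195+x/2.96,165+y/2.96]; S=lambda x,y:[205+x/3.55,170+(y-178)/3.55]
print('tip',cross(ct,[T(648,90)],cs,[S(168,243)]))
print('piece top ctr, spindle top',cross(ct,[T(511,70),T(586,78)],cs,[S(284,273),S(221,260)]))
print('disc',onplane(ct,[T(278,79)],12),onplane(cs,[S(515,426)],12))
print('board corners top',onplane(ct,[T(427,28),T(766,69),T(757,166),T(415,125)],12))
print('board corners scn',onplane(cs,[S(387,368),S(345,439),S(33,336)],12))
print('base top',onplane(ct,[T(322,26),T(328,130),T(77,145)],12))
print('base scn',onplane(cs,[S(475,381),S(459,466),S(740,508)],12))
print('lens',cross(ct,[T(122,58)],cs,[S(680,316)]))
move([565,-230,300],81.6)
E
```

```text
tip [[ 552.78728594 -189.15670653  144.11844728    3.95646963]]
piece top ctr, spindle top [[ 576.15450282  -55.85768494  151.88779792    2.17331127]
 [ 566.27187505 -127.87796823  145.66054415    5.93434639]]
disc [[598.46286605 187.01509315  12.        ]] [[596.7995264  190.60485893  12.        ]]
board corners top [[ 650.63000547   19.14324139   12.        ]
 [ 591.64807445 -353.52668265   12.        ]
 [ 484.81090626 -334.94877635   12.        ]
 [ 541.98079276   36.38966581   12.        ]]
board corners scn [[ 548.70562195   43.58625222   12.        ]
 [ 654.93936323   26.32026265   12.        ]
 [ 594.73459281 -343.68143134   12.        ]]
base top [[657.00760783 136.56518339  12.        ]
 [539.51433466 132.58567304  12.        ]
 [531.61125011 412.54635058  12.        ]]
base scn [[544.87659915 138.51313364  12.        ]
 [661.84961203 145.63654828  12.        ]
 [648.75154674 421.28805172  12.        ]]
lens [[592.41014352 324.29414785 194.8577896   15.27893675]]
t 0.1 tcp [223.9 609.8 230.5] [-179.9    0.   159.8] F [-0.6 -0.4 -0.6] w 85.9
 shift [-609.6 -670.9  -68.5] turn [-7.000e-02  6.000e-02  7.824e+01]
```

Jig yaw is about −9° and camera yaw about 92°. The two views disagree by up to about 20 mm on the tall parts, so I'll go above the jig and use the wrist camera.

jog_arm(
  steps=[
    [85, -50, -40, -90, 0, 0, 8],
    [85, -95, -80, -120, 0, 0, 16],
    [85, -130, -115, -120, 0, 0, 24],
    [85, -170, -150, -120, 0, 0, 32],
    [85, -200, -190, -120, 0, 0, 40],
    [85, -240, -225, -120, 0, 0, 48],
    [85, -270, -265, -120, 0, 0, 56],
    [85, -300, -300, -120, 0, 0, 64],
    [85, -335, -340, -120, 0, 0, 72],
    [85, -370, -375, -120, 0, 0, 78],
    [85, -400, -415, -120, 0, 0, 78],
    [85, -430, -450, -120, 0, 0, 78],
  ],
)

```text
time: 1.3
tool_pos: [451.1, 95.5, 350.9]
orientation: [-180.0, 0.1, 81.8]
contact_force: [1.8, 0.8, 0.9]
grip_width: 85.1
```

Run:
```python
from h import *
move([545,-120,340],81.0)
```

```text
t 1.3 tcp [451.1  95.5 350.9] [-1.80e+02  1.00e-01  8.18e+01] F [1.8 0.8 0.9] w 85.1
 shift [-200.   123.6   11. ] turn [-0.02  0.06  0.83]
```

jog_arm(
  steps=[
    [0, -40, 25, 10, 0, 0, 0.8],
    [0, -80, 50, 10, 0, 0, 0.8],
    [0, -120, 75, 10, 0, 0, 0.8],
    [0, -160, 100, 10, 0, 0, 0.8],
    [0, -200, 124, 10, 0, 0, 0.8],
    [0, -200, 124, 10, 0, 0, 0.8],
    [0, -200, 124, 10, 0, 0, 0.8],
  ],
)

```text
time: 2.0
tool_pos: [545.2, -121.1, 340.4]
orientation: [-179.9, 0.1, 80.9]
contact_force: [0.1, -0.1, 1.5]
grip_width: 0.1
```

Run:
```python
from h import *
c=vision.get_calibration("wrist"); im=vision.snapshot("wrist"); cv2.imwrite("pics/w1.png",im)
import pickle; pickle.dump(c,open("w1.pkl","wb"))
print(env.observe()['tool_pos'],c, 'cam at',-c['R'].T@c['t'])
J=np.array([569,-155]);
```

```text
[ 545.21582405 -119.67030344  340.57404656] {'fx': 297.42918712883505, 'fy': 297.42918712883505, 'cx': 317.9958128562876, 'cy': 198.64097964337748, 'D': array([0.01915482, 0.        , 0.        , 0.        , 0.        ]), 'R': array([[ 9.87292470e-01, -1.58911504e-01, -8.44177132e-04],
       [-1.50921662e-01, -9.39289804e-01,  3.08151451e-01],
       [-4.97617375e-02, -3.04108203e-01, -9.51336938e-01]]), 't': array([-556.95506983, -106.14674378,  473.04847117])} cam at [557.39741739 -44.35120139 482.26758871]
```

View pics/w1.png

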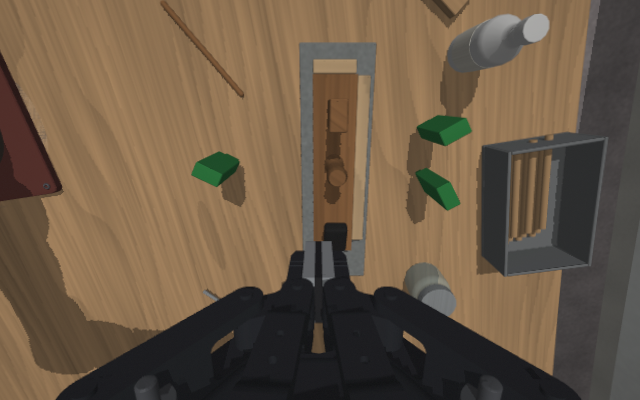

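The wrist view shows the board's +y edge at row 43 (299–377), the flat piece at about (338,100–131), the spindle at (336,172) and the clamp sleeve at (336,236). I'll enlarge it and find edges.

Run:
```python
from h import *
import pickle
c=pickle.load(open("w1.pkl","rb")); im=cv2.imread("pics/w1.png")
P=onplane(c,[[300,43],[377,42]],12); print(P, np.linalg.norm(P[0]-P[1]))
a=cv2.resize(im[35:275,285:390],None,fx=2.45,fy=2.45,interpolation=cv2.INTER_CUBIC)
b=cv2.resize(im[85:195,315:365],None,fx=5.34,fy=5.34,interpolation=cv2.INTER_CUBIC)
a=a[:587];b=b[:587]
cv2.imwrite("pics/w1c.png",np.hstack([a,b])); print(a.shape,b.shape)
```

```text
[[544.44345987  37.88501905  12.        ]
 [652.03209693  21.69259613  12.        ]] 108.80031886779358
(587, 257, 3) (587, 267, 3)
```

View pics/w1c.png

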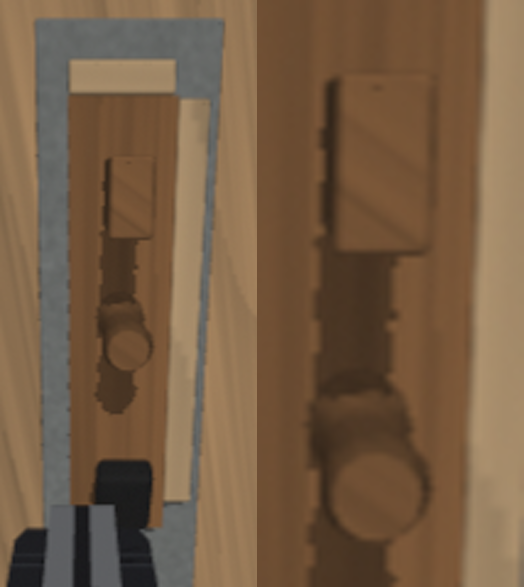

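Run:
```python
from h import *
import pickle
c=pickle.load(open("w1.pkl","rb"))
A=lambda x,y:[285+x/2.45,35+y/2.45]; B=lambda x,y:[315+(x-257)/5.34,85+y/5.34]
p=onplane(c,[B(342,74),B(432,74),B(430,251),B(340,250)],146);print('piece',p.round(1),p.mean(0).round(1),np.linalg.norm(p[1]-p[0]),np.linalg.norm(p[2]-p[1]))
print('spindle',onplane(c,[B(378,492)],144))
r=onplane(c,[A(70,95),A(178,95),A(70,500),A(162,520)],56);print('rail',r.round(1))
b=onplane(c,[A(36,19),A(223,19),A(46,470),A(193,560)],12);print('board',b.round(1),np.degrees(np.arctan2(*(b[0]-b[2])[:2])),np.degrees(np.arctan2(*(b[1]-b[3])[:2])))
mid=(b[0]+b[1])/2
for yaw in(-8.5,-9,-9.5):
    Y=np.array([-np.sin(np.radians(yaw)),np.cos(np.radians(yaw)),0]);print(yaw,'centre',(mid-190*Y).round(1),'piece',(mid-110*Y).round(1),'spin',(mid-180*Y).round(1))
# tip from wrist ray with jig plane x=0: 120 arc
yaw=np.radians(-9);X=np.array([np.cos(yaw),np.sin(yaw),0]);Y=np.array([-np.sin(yaw),np.cos(yaw),0]);O=mid-190*Y
for px in (A(97,462),A(152,462)):
    o,d=ray(c,[px]);d=d[0]
    xs=-13 if px[0]<336 else 13
    s=(xs-(o-O)@X)/(d@X); 
    for z in(110,120,130,140,150,160):
        q=o+d*(z-o[2])/d[2]; print(z,((q-O)@X).round(1),((q-O)@Y+165).round(1),end=' | ')
    print()
for th in(.45,.6,.75,.9): print(th,120*np.cos(th)-8*np.sin(th),80+120*np.sin(th)+8*np.cos(th))
```

```text
piece [[571.3 -43.3 146. ]
 [589.1 -46.1 146. ]
 [584.3 -80.5 146. ]
 [565.9 -77.3 146. ]] [577.6 -61.8 146. ] 18.024213718709554 34.67105506904053
spindle [[ 566.57191403 -130.06109971  144.        ]]
rail [[ 556.9   -8.3   56. ]
 [ 614.4  -17.7   56. ]
 [ 517.6 -245.6   56. ]
 [ 574.2 -269.1   56. ]]
board [[ 544.1   38.3   12. ]
 [ 650.6   21.    12. ]
 [ 500.7 -241.    12. ]
 [ 594.1 -328.    12. ]] 8.837725877674925 9.187543810122081
-8.5 centre [ 569.2 -158.3   12. ] piece [581.1 -79.2  12. ] spin [ 570.7 -148.4   12. ]
-9 centre [ 567.6 -158.    12. ] piece [580.1 -79.   12. ] spin [ 569.2 -148.2   12. ]
-9.5 centre [ 566.  -157.8   12. ] piece [579.2 -78.9  12. ] spin [ 567.6 -147.9   12. ]
110 -19.7 119.7 | 120 -19.9 123.9 | 130 -20.1 128.0 | 140 -20.3 132.2 | 150 -20.5 136.4 | 160 -20.8 140.6 | 
110 10.7 119.6 | 120 9.7 123.8 | 130 8.6 128.0 | 140 7.6 132.2 | 150 6.5 136.4 | 160 5.5 140.6 | 
0.45 104.57392800943138 139.39944091216904
0.6 94.52313400200111 154.3597817266817
0.75 82.34955418467183 167.65016215379066
0.9 68.32658091545986 178.97210890146332
```

The rail, piece and spindle fits agree: jig origin ≈ (565,−141), yaw −9°, piece at (577.6,−61.8). The 18 x 35 top face is a fair match for 20 x 36. The clamp angle is about 0.47 rad. I'll push down on the sleeve 95 mm from the hinge, at (554,−210).

Run:
```python
from h import *
move([554.3,-210.3,165],81.0)
```

```text
t 2.05 tcp [ 545.2 -119.7  340.6] [-1.799e+02  1.000e-01  8.100e+01] F [-0.3  0.5  0.3] w -0.0
 shift [-87.9  23.4 175.7] turn [-0.08  0.07  0.01]
```

jog_arm(
  steps=[
    [0, -45, 12, 15, 0, 0, 0],
    [0, -88, 23, 30, 0, 0, 0],
    [0, -88, 23, 75, 0, 0, 0],
    [0, -88, 23, 120, 0, 0, 0],
    [0, -88, 23, 160, 0, 0, 0],
    [0, -88, 23, 178, 0, 0, 0],
    [0, -88, 23, 184, 0, 0, 0],
    [0, -88, 23, 190, 0, 0, 0],
  ],
)

```text
time: 2.85
tool_pos: [554.5, -209.0, 151.0]
orientation: [-180.0, 0.0, 81.1]
contact_force: [-0.0, -0.3, -0.2]
grip_width: -0.3
```

Run:
```python
from h import *
move([554.3,-210.3,88],81.0)
```

```text
t 2.85 tcp [ 554.5 -209.   151. ] [-180.     0.    81.1] F [-0.  -0.3 -0.2] w -0.3
 shift [-1.3  0.1 63. ] turn [-0.04  0.02  0.12]
```

jog_arm(
  steps=[
    [0, -1, 0, 6, 0, 0, 0],
    [0, -1, 0, 12, 0, 0, 0],
    [0, -1, 0, 18, 0, 0, 0],
    [0, -1, 0, 24, 0, 0, 0],
    [0, -1, 0, 30, 0, 0, 0],
    [0, -1, 0, 36, 0, 0, 0],
    [0, -1, 0, 42, 0, 0, 0],
    [0, -1, 0, 47, 0, 0, 0],
    [0, -1, 0, 52, 0, 0, 0],
  ],
)

```text
time: 3.75
tool_pos: [554.2, -209.9, 98.5]
orientation: [-179.9, 0.0, 81.1]
contact_force: [-0.0, 2.1, 2.2]
grip_width: 0.2
```

jog_arm(
  steps=[
    [0, 0, 0, 3, 0, 0, 0],
    [0, 0, 0, 6, 0, 0, 0],
    [0, 0, 0, 8, 0, 0, 0],
    [0, 0, 0, 9.5, 0, 0, 0],
    [0, 0, 0, 10.5, 0, 0, 0],
  ],
)

```text
time: 4.25
tool_pos: [554.2, -209.9, 88.0]
orientation: [-179.9, 0.0, 81.1]
contact_force: [-2.8, 3.3, 13.5]
grip_width: -0.0
```

jog_arm(
  steps=[
    [0, 0, 0, 0.3, 0, 0, 0],
    [0, 0, 0, 0.3, 0, 0, 0],
  ],
)

```text
time: 4.45
tool_pos: [554.2, -209.8, 88.1]
orientation: [-179.9, -0.0, 81.1]
contact_force: [-1.9, 2.8, 5.6]
grip_width: -0.2
```

jog_arm(
  steps=[
    [0, 0, 0, 0.7, 0, 0, 0],
    [0, 0, 0, 1.2, 0, 0, 0],
    [0, 0, 0, 1.2, 0, 0, 0],
  ],
)

```text
time: 4.75
tool_pos: [554.2, -209.9, 88.0]
orientation: [-180.0, -0.1, 81.1]
contact_force: [-3.9, 3.9, 14.2]
grip_width: -0.1
```

The clamp is firmly on its stop: TCP 88.0 mm at 14 N. Next I'll raise and open the gripper, then look again.

jog_arm(
  steps=[
    [0, 0, 0, -10, 0, 0, 0],
    [0, 0, 0, -50, 0, 0, 0],
    [0, 0, 0, -95, 0, 0, 0],
    [0, 0, 0, -140, 0, 0, 0],
    [85, 0, 0, -185, 0, 0, 0],
    [85, 0, 0, -222, 0, 0, 0],
    [85, 0, 0, -222, 0, 0, 0],
    [85, 0, 0, -222, 0, 0, 0],
  ],
)

```text
time: 5.55
tool_pos: [554.5, -210.7, 310.7]
orientation: [180.0, -0.1, 81.1]
contact_force: [-1.3, -0.5, -0.4]
grip_width: 57.8
```

Run:
```python
from h import *
import pickle
move([577.6,-61.8,190],81.0)
c=vision.get_calibration("wrist"); im=vision.snapshot("wrist"); cv2.imwrite("pics/w2.png",im)
pickle.dump(c,open("w2.pkl","wb"))
yaw=np.radians(-9);X=np.array([np.cos(yaw),np.sin(yaw),0]);Y=np.array([-np.sin(yaw),np.cos(yaw),0]);O=np.array([565.2,-141.2,0])
corn=[O+80*Y+sx*10*X+sy*18*Y+[0,0,146] for sx,sy in((-1,1),(1,1),(1,-1),(-1,-1))]
tip=[O-45*Y+s*13*X+[0,0,88] for s in(-1,1)]
p=proj(c,corn+tip);print(p.round(1))
for q in p: cv2.circle(im,tuple(int(round(v)) for v in q),2,(0,0,255),-1)
x0,y0=np.maximum(p.min(0)-60,0).astype(int);x1,y1=(p.max(0)+60).astype(int)
cr=im[y0:y1,x0:x1];f=min(800/cr.shape[1],600/cr.shape[0]);print(x0,y0,f);cv2.imwrite("pics/w2c.png",cv2.resize(cr,None,fx=f,fy=f))
```

```text
t 5.55 tcp [ 554.5 -210.7  310.7] [ 1.80e+02 -1.00e-01  8.11e+01] F [-1.3 -0.5 -0.4] w 57.8
 shift [150.6  -0.3 120.8] turn [ 0.04 -0.05  0.09]
[[306.6  -6.1]
 [329.3  -6. ]
 [328.8  40. ]
 [307.   40. ]
 [307.1 147.9]
 [328.4 148. ]]
246 0 2.898550724637681
```

View pics/w2c.png

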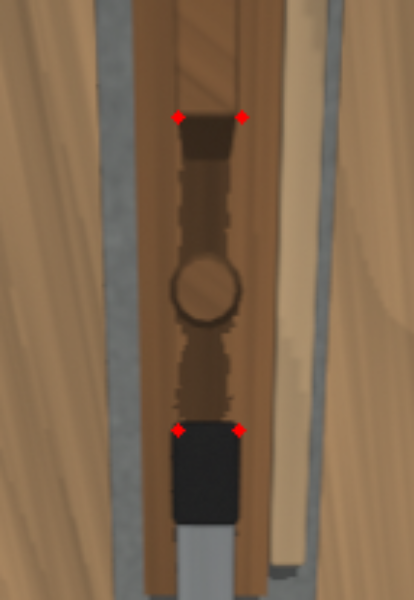

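The projected corners land on the piece to within about 1 mm, and the clamp sleeve is level. Now to go over the piece and down.

jog_arm(
  steps=[
    [85, 45, 0, 0, 0, 0, 0],
    [85, 90, 0, 0, 0, 0, 0],
    [85, 130, 1, 20, 0, 0, 0],
    [85, 150.7, 1, 60, 0, 0, 0],
    [85, 150.7, 1, 100, 0, 0, 0],
    [85, 150.7, 1, 121, 0, 0, 0],
    [85, 150.7, 1, 121, 0, 0, 0],
  ],
)

```text
time: 6.3
tool_pos: [575.4, -61.0, 184.4]
orientation: [-179.5, 0.1, 81.1]
contact_force: [0.7, 0.3, 0.2]
grip_width: 84.7
```

Run:
```python
from h import *
move([576.8,-61.7,97],81.0)
```

```text
t 6.3 tcp [575.4 -61.  184.4] [-1.795e+02  1.000e-01  8.110e+01] F [0.7 0.3 0.2] w 84.7
 shift [-0.4  2.2 87.4] turn [-0.48  0.07  0.11]
```

jog_arm(
  steps=[
    [85, 0, 1.6, 25, -0.4, 0, 0],
    [85, 0, 1.8, 50, -0.4, 0, 0],
    [85, 0, 2, 75, -0.4, 0, 0],
    [85, 0, 2, 87, -0.4, 0, 0],
    [85, 0, 2, 87, -0.4, 0, 0],
  ],
)

```text
time: 6.8
tool_pos: [575.9, -61.5, 96.6]
orientation: [-179.8, 0.1, 81.1]
contact_force: [-0.3, -0.9, 0.1]
grip_width: 85.0
```

Run:
```python
from h import *
move([576.8,-61.7,97],81.0)
```

```text
t 6.8 tcp [575.9 -61.5  96.6] [-1.798e+02  1.000e-01  8.110e+01] F [-0.3 -0.9  0.1] w 85.0
 shift [-0.   1.  -0.4] turn [-0.2   0.12  0.08]
```

jog_arm(
  steps=[
    [30, 0, 1, 0, -0.2, 0, 0],
    [30, 0, 1, 0, -0.2, 0, 0],
    [30, 0, 1, 0, -0.2, 0, 0],
    [30, 0, 1, 0, -0.2, 0, 0],
    [14, 0, 1, 0, -0.2, 0, 0],
    [14, 0, 1, 0, -0.2, 0, 0],
    [14, 0, 1, 0, -0.2, 0, 0],
    [14, 0, 1, 0, -0.2, 0, 0],
  ],
  grip_force=40,
)

```text
time: 7.6
tool_pos: [577.2, -61.6, 97.2]
orientation: [180.0, 0.1, 81.1]
contact_force: [-1.6, 0.7, 6.8]
grip_width: 19.6
```

jog_arm(
  steps=[
    [14, 0, 0, -4, 0, 0, 0],
    [14, 0, 0, -9, 0, 0, 0],
    [14, 0, 0, -15, 0, 0, 0],
    [14, 0, 0, -22, 0, 0, 0],
    [14, 0, 0, -30, 0, 0, 0],
    [14, 0, 0, -45, 0, 0, 0],
    [14, 0, 0, -70, 0, 0, 0],
    [14, 0, 0, -100, 0, 0, 0],
    [14, 0, 0, -140, 0, 0, 0],
    [14, 0, 0, -175, 0, 0, 0],
    [14, 0, 0, -185, 0, 0, 0],
    [14, 0, 0, -185, 0, 0, 0],
  ],
)

```text
time: 8.8
tool_pos: [577.9, -61.6, 284.4]
orientation: [179.8, 0.0, 81.1]
contact_force: [0.2, -0.0, -1.6]
grip_width: 19.6
```

Run:
```python
from h import *
move([599,188,280],181.0)
im=vision.snapshot("wrist"); cs=vision.get_calibration("scene"); s=vision.snapshot("scene")
p=env.observe()['tool_pos']; q=proj(cs,[p])[0].astype(int); print(q)
a=cv2.resize(im[0:400,200:440],(360,600))
x0=q[0]-55;b=cv2.resize(s[q[1]-55:q[1]+95,x0:x0+110],(440,600),interpolation=cv2.INTER_CUBIC)
cv2.imwrite("pics/lift.png",np.hstack([a,b]))
```

```text
t 8.8 tcp [577.9 -61.6 284.4] [179.8   0.   81.1] F [ 0.2 -0.  -1.6] w 19.6
 shift [249.8 -17.9   4.2] turn [  0.13   0.22 -99.92]
[280 167]
```

View pics/lift.png

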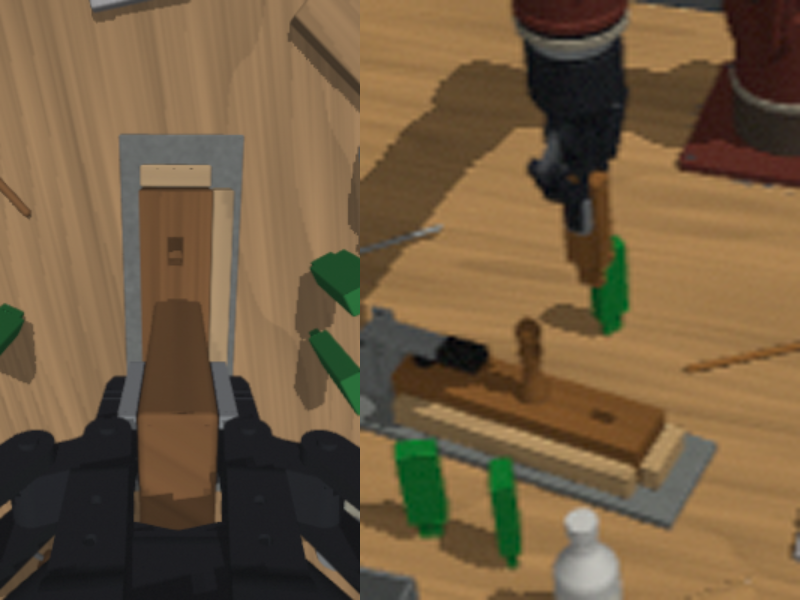

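The piece is held upright and unturned (width 19.6). The rail is in place with its mortise empty, and the clamp and spindle are unmoved. Now I'll move part-way, unrotated, to measure the base plate from close by.

jog_arm(
  steps=[
    [14, 30, 0, 0, 0, 0, 0],
    [14, 65, 0, 0, 0, 0, 0],
    [14, 100, -2, 0, 0, 0, 0],
    [14, 140, -4, 0, 0, 0, 0],
    [14, 180, -6, 0, 0, 0, 0],
    [14, 205, -8, 0, 0, 0, 0],
    [14, 210, -8, 0, 0, 0, 0],
    [14, 210, -8, 0, 0, 0, 0],
    [14, 210, -8, 0, 0, 0, 0],
  ],
)

```text
time: 9.8
tool_pos: [601.1, 145.7, 280.4]
orientation: [-179.9, 0.2, 81.0]
contact_force: [-1.0, 0.4, -1.0]
grip_width: 19.4
```

Run:
```python
from h import *
import pickle
c=vision.get_calibration("wrist"); im=vision.snapshot("wrist"); cv2.imwrite("pics/w3.png",im)
pickle.dump(c,open("w3.pkl","wb")); s=env.observe(); print(s['time'],s['tool_pos'],s['orientation'])
pts=proj(c,[[598.5,188,12],[656,137,12],[540,133,12]]);print(pts)
# dark disc mask & plate mask
hsv=cv2.cvtColor(im,cv2.COLOR_BGR2HSV)
x,y=pts[0].astype(int)
f=2;cv2.imwrite("pics/w3c.png",cv2.resize(im[0:260,140:500],None,fx=2.2,fy=2.2,interpolation=cv2.INTER_CUBIC))
```

```text
9.85 [601.26634365 145.42880984 280.75850643] [-1.79956761e+02  1.48657583e-01  8.09445538e+01]
[[311.39366834 130.39442772]
 [358.16066459 160.77771358]
 [276.97644594 176.29273917]]
```

View pics/w3c.png

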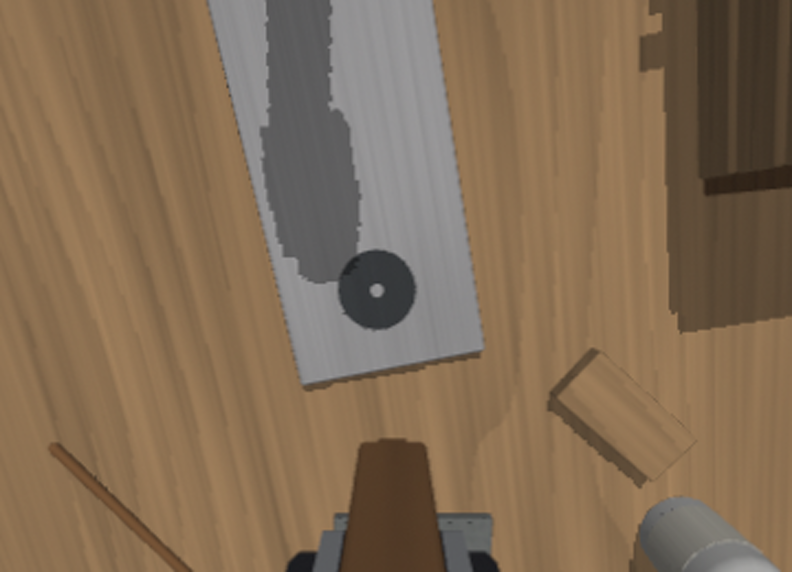

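The disc's centre mark is at crop (377,290), the plate's near corners are at (303,384) and (484,350), and its side edges reach row 0 at x=208 and 433.

Run:
```python
from h import *
import pickle
c=pickle.load(open("w3.pkl","rb")); C=lambda x,y:[140+(x+.5)/2.2-.5,(y+.5)/2.2-.5]
p=onplane(c,[C(377,290),C(303,384),C(484,350),C(208,0),C(433,0)],12);print(p.round(1))
w=p[2]-p[1];print('width',np.linalg.norm(w),'yaws',np.degrees(np.arctan2(w[1],w[0]))+90,[np.degrees(np.arctan2(*(b-a)[[1,0]])) for a,b in((p[1],p[3]),(p[2],p[4]))])
m=(p[1]+p[2])/2; print('disc from mid-edge',p[0]-m)
# own tenon: bottom, check where end corners of tenon / shoulder appear
s=env.observe();R=Ro.from_euler('xyz',s['orientation'],degrees=True)
sh=[s['tool_pos']+R.apply([tx,ty,tz]) for tx,ty,tz in((18,10,41.2),(18,-10,41.2))]
print((proj(c,sh)-[140,0])*2.2)
move([p[0][0],p[0][1],253.2],182)
```

```text
[[597.8 186.6  12. ]
 [541.3 135.8  12. ]
 [658.5 139.4  12. ]
 [533.2 350.7  12. ]
 [652.6 332.   12. ]]
width 117.26888995186633 yaws 91.77007800321812 [np.float64(92.14794557902954), np.float64(91.73754902152174)]
disc from mid-edge [-2.00891466 48.99096813  0.        ]
[[427.04407281 439.83624048]
 [359.00648434 439.82035934]]
t 9.85 tcp [601.3 145.4 280.8] [-1.80e+02  1.00e-01  8.09e+01] F [-0.2 -0.1  0. ] w 19.9
 shift [40.2 -9.8 27.5] turn [-1.6000e-01  7.0000e-02 -1.0106e+02]
```

The predicted shoulder pixels match what is seen exactly, so the piece sits in the grip as assumed. Focus ≈ (597.8, 187), camera yaw 91.9°, so tool yaw should be 182°. I'll rotate first, then descend.

jog_arm(
  steps=[
    [14, 3, -1, 0, 0, 0, -5],
    [14, 6, -2, 0, 0, 0, -12],
    [14, 9, -3, 0, 0, 0, -20],
    [14, 13, -4, 0, 0, 0, -28.5],
    [14, 17, -5, 0, 0, 0, -37],
    [14, 20, -6, 0, 0, 0, -45.5],
    [14, 24, -6, 0, 0, 0, -54],
    [14, 28, -7, 0, 0, 0, -62.5],
    [14, 32, -8, 0, 0, 0, -71],
    [14, 36, -9, 0, 0, 0, -79.5],
    [14, 38, -10, 0, 0, 0, -87],
    [14, 40, -10, 0, 0, 0, -94],
  ],
)

```text
time: 11.05
tool_pos: [597.8, 184.8, 280.8]
orientation: [-179.8, -0.0, 175.1]
contact_force: [-0.8, -0.7, -0.6]
grip_width: 19.0
```

Run:
```python
from h import *
move([597.8,187,253.2],181.9)
```

```text
t 11.05 tcp [597.8 184.8 280.8] [-179.8   -0.   175.1] F [-0.8 -0.7 -0.6] w 19.0
 shift [ 0.2  2.2 27.6] turn [-0.15 -0.06 -6.78]
```

jog_arm(
  steps=[
    [14, 0, 1, 5, 0, 0, -3],
    [14, 0, 2, 14, 0, 0, -6],
    [14, 0, 2, 22, -0.1, 0, -6.8],
    [14, 0, 2, 26, -0.1, 0, -6.8],
    [14, 0, 2, 27.5, -0.1, 0, -6.8],
    [14, 0, 2, 27.5, -0.1, 0, -6.8],
    [14, 0, 2, 27.5, -0.1, 0, -6.8],
    [14, 0, 2, 27.5, -0.1, 0, -6.8],
  ],
)

```text
time: 11.85
tool_pos: [598.1, 186.8, 253.6]
orientation: [-180.0, -0.0, -178.1]
contact_force: [-0.1, -0.9, -1.1]
grip_width: 19.8
```

Run:
```python
from h import *
move([597.8,187,253.2],181.9)
s=vision.snapshot("scene");t=vision.snapshot("top");cv2.imwrite("pics/s9.png",s);cv2.imwrite("pics/t9.png",t)
f=np.array([597.8,187,200])
for n,im in(("scene",s),("top",t)):
    c=vision.get_calibration(n); p=proj(c,[f,f+[0,0,-12],f+[0,0,12],[597.8,187,12]]);print(n,p.round(1))
a=cv2.resize(s[120:270,200:460],None,fx=3.07,fy=3.07,interpolation=cv2.INTER_CUBIC)[:, :800]
b=cv2.resize(t[160:225,200:465],None,fx=3.02,fy=2,interpolation=cv2.INTER_CUBIC)
b=cv2.copyMakeBorder(b,0,0,0,max(0,a.shape[1]-b.shape[1]),0)[:,:a.shape[1]]
v=np.vstack([a,b]);print(v.shape);cv2.imwrite("pics/end.png",v)
```

```text
t 11.85 tcp [598.1 186.8 253.6] [-180.    -0.  -178.1] F [-0.1 -0.9 -1.1] w 19.8
 shift [0.3 0.2 0.4] turn [-0.04 -0.03  0.01]
scene [[352.5 202.1]
 [352.2 204.8]
 [352.7 199.5]
 [349.  239.9]]
top [[281.7 181.1]
 [282.2 181.9]
 [281.1 180.3]
 [288.9 191.9]]
(590, 798, 3)
```

View pics/end.png

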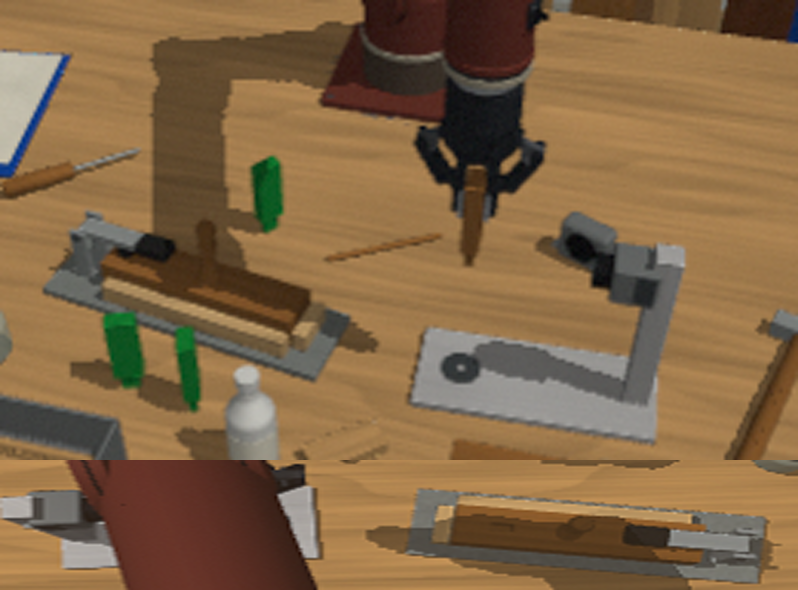

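The scene view shows the tenon's lower end at (352.8, 205.3) against a predicted (352.2, 204.8). The disc is at (349.8, 239.5) against (349.0, 239.9), the clamp is down, and the rail, spindle and bystanders look undisturbed. Handing in.

Run:
```python
from station import env
s=env.observe(); print(s['tool_pos'],s['qd'].round(2),s['grip_width']); print(env.finish_job())
```

```text
[598.07836999 186.80079619 253.54933293] [ 0.02 -0.02  0.08  0.06  0.   -0.03  0.09] 19.718770609753378
the job is handed in; nothing more can be done
None
```

The job is handed in at about 12 s of the 38 s allowed, with no verdict reported. The clamp is down and the flat test piece is held still in front of the inspection camera.

- **Clamp:** I pushed down on the rubber sleeve until it stopped at 88.0 mm with 14 N, which is the height given for fully down. Later pictures still show it level.
- **Pull:** I gripped the test piece across its broad faces (19.7 mm wide) and drew it straight up out of the mortise. The rail and spindle look unmoved in the pictures.
- **Pose:** The tool came to rest within 0.5 mm and 0.1° of the target I had worked out. By my measurements that puts the tenon's middle at about (598, 187, 200) mm, over the disc, with a broad face square to the lens.
- **Checks:** In the last scene picture the tenon's lower end and the disc were each within about 1 pixel of where I predicted. The bystanders in that picture look undisturbed.

Some measurements disagreed:
- **Disc position:** The three camera views differ by about 4 mm at most. I relied mainly on the close wrist view.
- **Camera direction:** The views gave 91.6° to 93.5° (92° on average); I used 91.9° from the wrist view.
- **Lens:** A rough sighting of the lens front had a 15 mm mismatch between views, so I did not use it. Lens height and distance come from the disc and the given sizes.
- **Top view:** The arm hid the piece from the top camera in the final pose, so that view confirms only the jig.

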